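Tip souvenir boats from the stock tray into the display bin

ROBOT

A 7-joint arm with a two-finger parallel gripper is mounted at the origin on the work surface. World frame = base frame: x ahead of the robot, y to its left, z up, the work surface at z = 0. Lengths are in m, angles in degrees, forces in N, time in s.
With the tool pointing down it reaches from about 0.425 to 0.825 m from the base axis. Payload 3.6 kg.
Tool frame: the origin (TCP) lies at the very end of the fingers, on their centre line; the grasp point (between the pads) lies 19 mm behind it; z points along the fingers, y is the line along which they close (so a half turn about z gives the same grasp; the last joint's range is limited). The gripper opens to 85 mm and grips with 20 to 120 N. Pads are 22 mm wide; open, the fingers measure 114 mm over their backs; the gripper's body (76 mm by 85 mm) begins 54 mm behind the grasp point. The pads swing forward as they close: fully open they stand 13 mm farther back than shut.
Start: joints at [-66.778, 35.231, -0.722, 81.555, 0.464, 63.22, -2.315], TCP at [0.272, 0.59, 0.231] pointing down, gripper open.
Joint ranges: [-178.69, 178.69], [-17.37, 117.87], [-77.05, 75.6], [15.02, 138.74], [-78.02, 258.01], [0.78, 113.62], [-162.83, 162.83]. Speed limits (degrees/s): [159.86, 159.86, 180, 180, 180, 180, 180].

INTERFACE

Orientations are given as [roll, pitch, yaw] about the fixed x, y, z axes, in that order (R = Rz(yaw) Ry(pitch) Rx(roll)).
In Python, from plant import robot gives the robot as it stands.
- The arm moves only by the shell command python3 -m handwheel 'ROWS'. ROWS is text: rows parted by semicolons, each of 7 numbers parted by spaces: the finger opening in cm, from 0 to 8.54, then the shift along the world's x, y, z in cm, then the turn, a rotation vector about the world's x, y, z in degrees. In form: gripper x y z wx wy wz; .... A call has 1 to 5 rows; each row shifts and turns the commanded pose from where the row before left it; what a row does not reach is not made up. A row lasts 1/8 s, in which the tool goes at most 62.5 mm and 10.7 degrees, less where a joint would pass 70% of its speed; a pose out of reach is approached as far as the arm can. A call is refused whole if a number of a shift passes 6.25 or a number of a turn 10.7, either way. A call with a gripper value outside its range is refused whole. The fingers move at their own pace and stop on an object; the grip force is fixed at half the most. Time passes only in rows, so rows that do not move let the fingers close. It gives the time, the measured TCP pose, the force, the opening and the grip force at its end, in the units of the state.
- robot.state(): the state, without advancing time (a new reading comes with each control period).
- robot.camera(name): name is "scene" or "top" or "wrist"; returns (picture, depth): 384x512x3 uint8, red, green, blue; 384x512 float32, m along the optical axis (not along the pixel's ray), 0 where there is no reading.
- robot.camera_model(name): a dict with "vfov" (degrees; the focal length in pixels is half the picture's height over the tangent of half this angle, whatever the lens; pixels are square), "cx", "cy" (the principal point, pixels), "dist_coeffs" ([k1, k2, p1, p2, k3] as OpenCV has them; the pictures are not rectified), "R" (3x3) and "t" (3): a world point X has camera coordinates R X + t; the wrist camera has in their place "T_tool_cam" (4x4, takes a point from camera to tool coordinates, whose origin is the TCP and whose axes are the flange's). Camera axes: x right, y down, z forward; pixel columns grow to the right and rows downward; lengths in m; the calibration is good to about 2 mm. A picture is of the moment at which its call begins: read the wrist's pose just before it. camera_model takes no time and is no camera call.
- robot.finish_job(): hands the job in; it is judged then, once.
Trained networks look in the newest picture that a camera, given by its name, has taken for a name from the list of things; names that differ only in an ending like _2 or _b are one class to them, and where a whole thing is asked for, a point or a joint stands for the part that bears it (a point fixed in the world has none). Each returns a list of dicts, best first, with "score" (0 to 1); they miss things now and then, are a little off and sometimes report something else, mostly with a low value. They report only what shows in the picture. A call takes as long as a camera call. They do not tell look-alikes from the thing itself.
- robot.trace(target, camera): "region" (384x512 bool, what is visible of it).
- robot.landmark_of(target, camera): "at" ([x, y, z] in m, in the coordinates of the camera as it stood for that picture, good to about 4 mm: a listed point, or the origin of a listed thing).
The state is a dict: "clock": time; "joints": joint angles; "qvel": joint speeds; "joint_efforts": joint torques, N m; "position": TCP position; "tcp_rot": TCP orientation; "contact_force": force on the tool from outside, world axes, zero at the start; "torque": the same for the moment, N m; "width": opening from 0.0 (shut) to 1.0 (fully open); "grip_force": force on a finger pad.
Only numpy, scipy, OpenCV 4.12 (cv2) and the standard library are available. Lean on these libraries where they do the work, as an engineer would, in place of code of your own. Each camera call takes 0.05 s, during which the arm holds its last target. There are 200 camera calls.

TASK

Restock the souvenir counter: lift the metal tray of three wooden toy boats level by its crossbar, with all three boats riding on it, then tip it low over the blue bin so that all three slide off its open front edge into that bin. Do not touch the boats with the gripper or let them fall far. Then lay the empty tray back down, centred and square on its black mat (do not drop it), and let go; leave the other goods on the counter undisturbed.

Things in the scene. Friction and masses are not known exactly. Their poses are not given: they have to be found in the camera images.
- tray: Loose aluminium tray, 180 (x) x 140 (y) mm, floor 4 mm thick, 0.25 to 0.4 kg, on the mat. Walls 30 mm high, 5 mm thick on its +x, +y, -y sides; the -x side is open and flat. Origin: centre of underside; z up. A crossbar along y bridges its middle. Polished: boats stay put within 10 degrees of level, slide freely when tipped 30 degrees or more.
- tray_bar (a point): Centre of the tray's wooden crossbar, 95 mm above the tray's underside, over its middle. The bar is 140 mm long (tray's y), 18 mm thick (tray's x), 22 mm tall, flat-sided, with 80 mm free height below it. Gripped across its 18 mm from above at its middle, the fingertips stay above the boats. Axes as the tray's.
- tray_lip (a point): Middle of the tray's open front edge, on the upper side of its floor: at (-90, 0, 4) mm in the tray's frame.
- mat: Fixed flat black rubber mat, 210 (x) x 180 (y) mm, 4 mm thick, the tray's place. Origin: centre of its underside, on the counter; its x axis is the way the tray's x axis points when square on it.
- blue_bin: Fixed open-topped blue plastic bin, 200 (x) x 170 (y) mm, 80 mm high, walls and floor 5 mm, empty. Origin: centre of its underside, on the counter.
- yellow_bin: Fixed open-topped yellow plastic bin of the same size with heart souvenirs in it; not wanted. Origin: centre of its underside. Between the places, on the robot side, stand a fixed brass bell (84 mm across, 50 mm high) and a fixed red tin (74 mm across, 58 mm high).
- boat_red: Loose red lacquered wooden toy boat, 64 (x) x 34 (y) mm, 40 mm high with its white cabin and brown funnel, about 35 g; it stands on the tray. Origin: centre of the hull's underside; x points to the bow.
- boat_green: Loose green lacquered wooden toy boat, 64 (x) x 34 (y) mm, 40 mm high with its white cabin and brown funnel, about 35 g; it stands on the tray. Origin: centre of the hull's underside; x points to the bow.
- boat_orange: Loose orange lacquered wooden toy boat, 64 (x) x 34 (y) mm, 40 mm high with its white cabin and brown funnel, about 35 g; it stands on the tray. Origin: centre of the hull's underside; x points to the bow.
- mug: Blue ceramic mug, 76 mm across, 85 mm high. Loose, a bystander, to be left alone. Origin: centre of its underside.
- globe: Snow globe, a glass ball on a dark wooden foot, 72 mm across, 84 mm high. Loose, a bystander, to be left alone. Origin: centre of its underside.
- cards: Pile of picture postcards, 105 x 148 mm, 31 mm high. Loose, a bystander, to be left alone. Origin: centre of its underside.
- jar: Amber jar with a red cap, 72 mm across, 90 mm high. Loose, a bystander, to be left alone. Origin: centre of its underside.
Mind the look-alikes: they are no part of the job. There is more than one size of the tray; the one meant has the size given above.

How it is judged (in metres and radians):
On the way, in this order (a step that is already met when the one before it is completed fails the run):
1. the tray is lifted at least 40 mm off its mat, level (within 15 degrees), with all three boats on it (z of tray in the frame of mat above 0.044 m and angle between tray's own z axis and vertical below 0.26 rad and x of boat_red in the frame of tray between -0.09 and 0.09 m and y of boat_red in the frame of tray between -0.07 and 0.07 m and z of boat_red in the frame of tray between -0.005 and 0.05 m and x of boat_green in the frame of tray between -0.09 and 0.09 m and y of boat_green in the frame of tray between -0.07 and 0.07 m and z of boat_green in the frame of tray between -0.005 and 0.05 m and x of boat_orange in the frame of tray between -0.09 and 0.09 m and y of boat_orange in the frame of tray between -0.07 and 0.07 m and z of boat_orange in the frame of tray between -0.005 and 0.05 m), for 0.2 s.
2. all three boats are in the blue bin (x of boat_red in the frame of blue_bin between -0.095 and 0.095 m and y of boat_red in the frame of blue_bin between -0.08 and 0.08 m and z of each of boat_red, boat_green, boat_orange in the frame of blue_bin below 0.08 m and x of boat_green in the frame of blue_bin between -0.095 and 0.095 m and y of boat_green in the frame of blue_bin between -0.08 and 0.08 m and x of boat_orange in the frame of blue_bin between -0.095 and 0.095 m and y of boat_orange in the frame of blue_bin between -0.08 and 0.08 m), for 0.2 s.
3. the tray stands on its mat again, still held (horizontal distance between tray and mat below 0.025 m and z of tray in the frame of mat below 0.009 m and angle between tray's own z axis and vertical below 0.06 rad and angle between the x axis of tray and the x axis of mat, either way round below 0.2 rad and contact force between the fingers and tray above 1 N), for 0.05 s.
At the end, for the whole second after the job is handed in: All three boats lie at rest in the blue bin (their origins within its walls and below its rim), and the empty tray stands at rest flat on its mat, its centre within 25 mm of the mat's centre and its sides within 0.2 rad of square with the mat (all of step 2 and horizontal distance between tray and mat below 0.025 m and z of tray in the frame of mat below 0.009 m and angle between tray's own z axis and vertical below 0.06 rad and angle between the x axis of tray and the x axis of mat, either way round below 0.2 rad and linear speed of each of tray, boat_red, boat_green, boat_orange below 0.02 m/s); the robot touches nothing.
It fails at once if the gripper touches a boat (contact force between the fingers and boat_red above 0.5 N or contact force between the fingers and boat_green above 0.5 N or contact force between the fingers and boat_orange above 0.5 N).
It fails at once if a boat falls far or is thrown (faster than 2 m/s) (linear speed of any of boat_red, boat_green, boat_orange above 2 m/s).
It fails at once if a bystander (mug, snow globe, cards, jar) is moved by more than 30 mm (distance of any of mug, globe, cards, jar from where it was at the start of the episode above 0.03 m).
It also fails if it takes over 64 s, if anything falls off the work surface, if the arm or the gripper's body presses on something with over 40 N, if the wrist force passes 120 N, or if a joint passes its speed limit or range.

## Working session

There is one attempt and no reset: what is moved stays moved. The work goes in short steps, Python scripts to look and compute and a shell command to move; the robot and the scene stay as the last step left them, time stands still between calls to the robot, and variables do not carry over. Pictures are saved under pics/ and viewed, at most 10 in all, crops included, and the job is handed in when it is done.

```bash
mkdir -p pics; cat > h.py <<'E'
import numpy as np,cv2
from plant import robot
def K(m):
    f=192/np.tan(np.radians(m["vfov"]/2)); return np.array([[f,0,m["cx"]],[0,f,m["cy"]],[0,0,1]])
def world(cam,p):
    m=robot.camera_model(cam); return np.array(m["R"]).T@(np.array(p)-np.array(m["t"]))
def pix(cam,p):
    m=robot.camera_model(cam); q=cv2.projectPoints(np.array([p],float),np.zeros(3),np.zeros(3),K(m),np.array(m["dist_coeffs"],float))[0]; return q.ravel().round()
def cloud(cam,d,mask):
    m=robot.camera_model(cam); v,u=np.nonzero(mask&(d>0)); z=d[v,u]
    n=cv2.undistortPoints(np.c_[u,v].astype(float).reshape(-1,1,2),K(m),np.array(m["dist_coeffs"],float)).reshape(-1,2)
    return (np.c_[n*z[:,None],z]-np.array(m["t"]))@np.array(m["R"])
E
python3 - <<'E'
from h import *
np.set_printoptions(precision=3,suppress=True)
print(robot.state())
for c in("top","scene"):
    im,d=robot.camera(c); cv2.imwrite(f"pics/{c}.png",im[:,:,::-1]); np.save(c+".npy",d)
    for t in "tray tray_bar tray_lip mat blue_bin yellow_bin boat_red boat_green boat_orange mug globe cards jar".split():
        if c=="scene" and t not in("tray","tray_bar","mat","blue_bin","tray_lip"): continue
        for r in robot.landmark_of(t,c): print(c,t,round(r["score"],2),pix(c,r["at"]),world(c,r["at"]))
E
```

```text
{'clock': 0.0, 'joints': array([-66.778,  35.29 ,  -0.723,  81.641,   0.463,  63.219,  -2.312]), 'qvel': array([ 0.035,  0.028, -0.003,  0.056, -0.053, -0.031,  0.047]), 'joint_efforts': array([  0.   , -46.921,   0.259, -17.103,   0.01 ,   0.01 ,   0.   ]), 'position': array([0.272, 0.59 , 0.23 ]), 'tcp_rot': array([-179.853,    0.001,  155.266]), 'contact_force': array([ 0.288, -0.417, -0.583]), 'torque': array([-0.008,  0.033, -0.017]), 'grip_force': 0.0, 'width': 0.9973752369427709}
top tray 0.84 [390. 263.] [ 0.312 -0.363 -0.004]
top tray 0.59 [137. 289.] [0.227 0.325 0.   ]
top tray 0.58 [259. 183.] [ 0.524 -0.002  0.002]
top tray_bar 0.75 [258. 179.] [ 0.523 -0.001  0.099]
top tray_bar 0.75 [399. 267.] [ 0.308 -0.365  0.068]
top tray_bar 0.73 [131. 295.] [0.223 0.319 0.071]
top tray_bar 0.55 [250. 197.] [0.486 0.023 0.01 ]
top tray_lip 0.83 [264. 214.] [ 0.438 -0.016  0.005]
top tray_lip 0.71 [153. 311.] [0.172 0.277 0.003]
top tray_lip 0.56 [371. 250.] [ 0.345 -0.309  0.001]
top blue_bin 0.75 [370. 183.] [ 0.531 -0.31  -0.001]
top blue_bin 0.68 [257. 166.] [0.571 0.005 0.01 ]
[... 483 characters left out ...]
 [ 0.756 -0.146 -0.002]
top cards 0.18 [250. 198.] [0.483 0.021 0.009]
top jar 0.62 [343. 110.] [ 0.739 -0.236  0.   ]
scene tray 0.64 [363. 164.] [0.221 0.32  0.003]
scene tray 0.57 [166. 148.] [ 0.305 -0.362  0.002]
scene tray_bar 0.88 [367. 149.] [0.226 0.32  0.073]
scene tray_bar 0.65 [253. 189.] [0.523 0.003 0.094]
scene tray_bar 0.58 [164. 132.] [ 0.305 -0.36   0.07 ]
scene tray_lip 0.87 [255. 189.] [ 0.44  -0.008  0.009]
scene tray_lip 0.79 [177. 157.] [ 0.344 -0.304  0.004]
scene tray_lip 0.68 [352. 152.] [0.168 0.279 0.002]
scene tray_lip 0.43 [264. 202.] [0.485 0.03  0.008]
scene tray_lip 0.37 [180. 263.] [ 0.758 -0.144 -0.   ]
scene blue_bin 0.75 [156. 194.] [ 0.529 -0.306  0.002]
```

View pics/top.png

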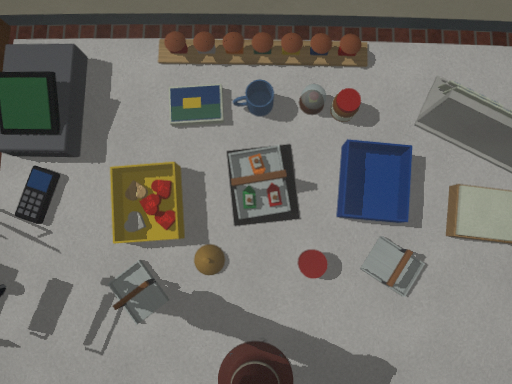

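View pics/scene.png

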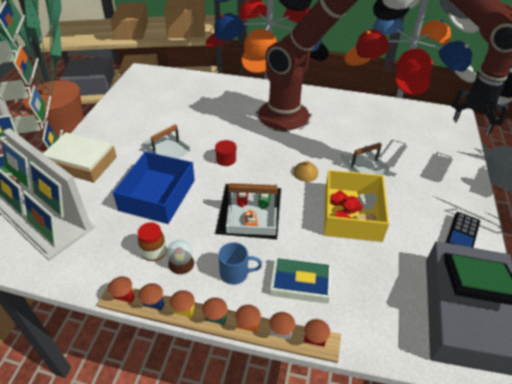

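The scene shows three trays:
- (259,183): tray with three boats on a black mat.
- (390,263) and (137,289): small, empty look-alikes with no mat.

The one at (259,183) fits the description by its size, boats and mat. The blue bin is at about (375,180). I'll confirm with a crop and measure the yaws.

```bash
python3 - <<'E'
from h import *
np.set_printoptions(precision=3,suppress=True)
im,d=robot.camera("top")
cv2.imwrite("pics/crop.png",cv2.resize(im[125:245,205:425,::-1],None,fx=3.6,fy=3.6,interpolation=cv2.INTER_CUBIC))
def rect(n,P):
    r=cv2.minAreaRect(P[:,:2].astype(np.float32)); print(n,len(P),np.array(r[0]),np.array(r[1]),round(r[2],1))
full=np.ones(d.shape,bool); P=cloud("top",d,full); v,u=np.nonzero(d>0); C=im[v,u].astype(int)
near=(abs(P[:,0]-.52)<.15)&(abs(P[:,1])<.13)
print("counter z",np.median(P[(abs(P[:,0]-.5)<.02)&(abs(P[:,1]-.15)<.02),2]))
dark=near&(C.max(1)<60)&(P[:,2]<.02); 
m=np.zeros(d.shape,np.uint8); m[v[dark],u[dark]]=1
n,l,s,_=cv2.connectedComponentsWithStats(m); k=1+s[1:,4].argmax(); rect("mat",cloud("top",d,l==k)); print("mat z",np.median(cloud("top",d,l==k)[:,2]))
w=near&(P[:,2]>.022)&(P[:,2]<.042); rect("walls",P[w])
b=near&(P[:,2]>.08); rect("bar",P[b]); print(np.median(P[b],0), np.percentile(P[b,2],[5,95]))
bb=(abs(P[:,0]-.53)<.17)&(abs(P[:,1]+.31)<.15)&(P[:,2]>.065)&(P[:,2]<.09)&(C[:,2]>C[:,0]+30); rect("bluebin rim",P[bb])
for t in("tray","blue_bin"):
    for r in robot.trace(t,"top")[:3]: 
        Q=cloud("top",d,r["region"]); print(t,r["score"]); rect(t,Q)
        if t=="tray": rect("tray floor+walls z>8mm",Q[(Q[:,2]>.005)&(Q[:,2]<.045)])
        else: rect("rim",Q[Q[:,2]>.06])
E
```

```text
counter z -0.0009332476503069048
mat 1073 [ 0.521 -0.011] [0.207 0.178] 7.5
mat z 0.003561968864735428
walls 1029 [0.526 0.001] [0.177 0.14 ] 10.8
bar 457 [0.524 0.   ] [0.019 0.14 ] 10.7
[ 0.524 -0.     0.109] [0.095 0.112]
bluebin rim 864 [ 0.53  -0.306] [0.172 0.2  ] 85.5
tray 0.61
tray 2596 [0.526 0.001] [0.178 0.139] 10.4
tray floor+walls z>8mm 1952 [0.526 0.001] [0.178 0.139] 10.4
tray 0.61
tray 2199 [0.218 0.328] [0.141 0.13 ] 39.5
tray floor+walls z>8mm 505 [0.223 0.319] [0.136 0.107] 38.3
tray 0.57
tray 2076 [ 0.307 -0.364] [0.137 0.112] 56.5
tray floor+walls z>8mm 542 [ 0.305 -0.363] [0.136 0.106] 56.9
blue_bin 0.69
blue_bin 5431 [ 0.538 -0.321] [0.201 0.22 ] 85.6
rim 969 [ 0.529 -0.306] [0.172 0.199] 85.5
blue_bin 0.32
blue_bin 2739 [0.532 0.001] [0.191 0.147] 9.8
rim 455 [ 0.525 -0.   ] [0.019 0.138] 10.7
```

View pics/crop.png

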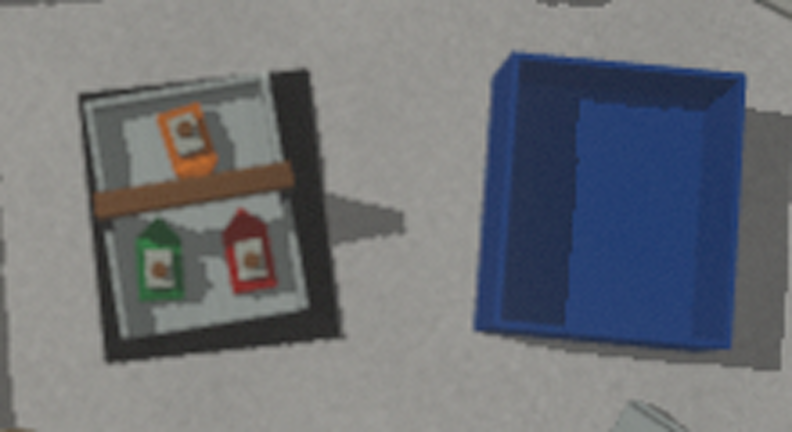

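The crop confirms it: the tray with boats has its open edge towards the robot (crop pixels (110–310, 340)), its bar is at about (195,190), and the empty blue bin is to its right. Tray: (0.525, 0), yaw 10.7°. Mat: (0.521, -0.011), yaw 7.5°. Bin: (0.53, -0.306), yaw -4.5°.

```bash
python3 -m handwheel '5 2.1 -4.9 0 0 0 -4.55;5 2.1 -4.9 0 0 0 -4.55;5 2.1 -4.9 0 0 0 -4.55;5 2.1 -4.9 0 0 0 -4.55;5 2.1 -4.9 0 0 0 -4.55'
python3 -m handwheel '5 2.1 -4.9 0 0 0 -4.55;5 2.1 -4.9 0 0 0 -4.55;5 2.1 -4.9 0 0 0 -4.55;5 2.1 -4.9 0 0 0 -4.55;5 2.1 -4.9 0 0 0 -4.55'
python3 -m handwheel '5 2.1 -4.9 0 0 0 -4.55;5 2.1 -4.9 0 0 0 -4.55;5 0 0 -1 0 0 0;5 0 0 0 0 0 0;5 0 0 0 0 0 0'
```

```text
clock: 1.78
position: [0.3777, 0.3438, 0.2316]
tcp_rot: [179.9, 0.0, 132.4]
contact_force: [1.3, 0.3, 0.1]
width: 0.583
grip_force: 0.0
clock: 2.4
position: [0.4827, 0.0989, 0.2317]
tcp_rot: [179.9, -0.0, 109.6]
contact_force: [0.7, 0.4, -0.0]
width: 0.58
grip_force: 0.0
clock: 3.02
position: [0.5237, 0.0042, 0.2213]
tcp_rot: [-180.0, -0.1, 100.8]
contact_force: [0.5, 0.5, -0.6]
width: 0.584
grip_force: 0.0
```

```bash
cat >> h.py <<'E'
from scipy.spatial.transform import Rotation as Rot
def wcloud():
    s=robot.state(); im,d=robot.camera("wrist"); m=robot.camera_model("wrist"); T=np.array(m["T_tool_cam"])
    v,u=np.nonzero((d>0)); z=d[v,u]
    n=cv2.undistortPoints(np.c_[u,v].astype(float).reshape(-1,1,2),K(m),np.array(m["dist_coeffs"],float)).reshape(-1,2)
    P=np.c_[n*z[:,None],z]@T[:3,:3].T+T[:3,3]
    return s,im,P@Rot.from_euler("xyz",s["tcp_rot"],degrees=True).as_matrix().T+s["position"]
E
python3 - <<'E'
from h import *
np.set_printoptions(precision=4,suppress=True)
s,im,P=wcloud(); cv2.imwrite("pics/w1.png",im[:,:,::-1]); print(s["position"],s["tcp_rot"])
b=(P[:,2]>.085)&(P[:,2]<.13)&(abs(P[:,0]-.524)<.04)&(abs(P[:,1])<.085)
print(cv2.minAreaRect(P[b,:2].astype(np.float32)),np.percentile(P[b,2],[5,50,95]))
E
```

```text
[0.5237 0.0042 0.2213] [-179.983    -0.068   100.8399]
((0.5259912014007568, 0.0013871192932128906), (0.018049737438559532, 0.13969199359416962), 10.749673843383789) [0.108  0.1094 0.1105]
```

View pics/w1.png

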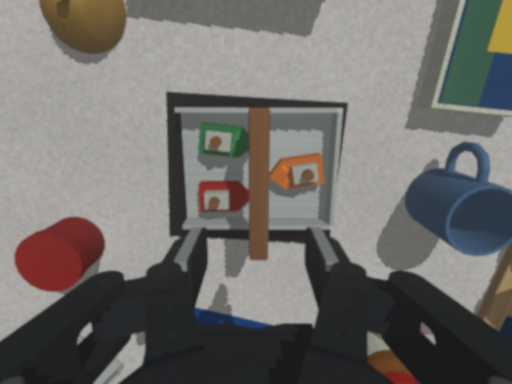

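The wrist picture shows the bar at (259,180) squarely between the fingers, with the boats below it on both sides. I'll descend and grip.

```bash
python3 -m handwheel '5 0.2 -0.3 -4 0 0 0;5 0 0 -4 0 0 0;5 0 0 -3 0 0 0;5 0 0 -2 0 0 0;5 0 0 -1 0 0 0'
python3 -m handwheel '5 0 0 0 0 0 0;1 0 0 0 0 0 0;1 0 0 0 0 0 0;1 0 0 0 0 0 0;1 0 0 0 0 0 0'
python3 -m handwheel '1 0 0 0 0 0 0;1 0 0 0 0 0 0;1 0 0 0 0 0 0'
```

```text
clock: 3.7
position: [0.5256, 0.0005, 0.0805]
tcp_rot: [-179.9, -0.0, 100.8]
contact_force: [0.1, 0.4, 0.1]
width: 0.586
grip_force: 0.0
clock: 4.32
position: [0.5268, -0.0006, 0.0824]
tcp_rot: [179.9, 0.0, 100.7]
contact_force: [0.3, 0.3, 6.1]
width: 0.198
grip_force: 59.9
clock: 4.7
position: [0.5268, -0.0006, 0.0824]
tcp_rot: [179.9, 0.0, 100.7]
contact_force: [-0.8, -0.1, 6.5]
width: 0.197
grip_force: 59.9
```

```bash
python3 -m handwheel '1 0 0 0.3 0 0 0;1 0 0 0.6 0 0 0;1 0 0 1 0 0 0;1 0 0 1.3 0 0 0;1 0 0 1.5 0 0 0'
python3 -m handwheel '1 0 0 1.5 0 0 0;1 0 0 1.5 0 0 0;1 0 0 1.5 0 0 0;1 0 0 1.5 0 0 0;1 0 0 1.5 0 0 0'
python3 -m handwheel '1 0 0 1.3 0 0 0;1 0 0 1 0 0 0;1 0 0 0.5 0 0 0;1 0 0 0 0 0 0;1 0 0 0 0 0 0'
python3 - <<'E'
from h import *
im,_=robot.camera("scene");cv2.imwrite("pics/l.png",cv2.resize(im[100:280,100:340,::-1],None,fx=3,fy=3))
s,im,P=wcloud()
b=(P[:,2]>.22)&(abs(P[:,0]-.524)<.04)&(abs(P[:,1])<.085)
print(cv2.minAreaRect(P[b,:2].astype(np.float32)),np.percentile(P[b,2],[5,50,95]))
E
```

```text
clock: 5.32
position: [0.526, -0.0007, 0.1293]
tcp_rot: [180.0, 0.0, 100.7]
contact_force: [0.1, -0.5, -4.6]
width: 0.196
grip_force: 58.7
clock: 5.95
position: [0.5259, -0.0007, 0.2043]
tcp_rot: [-180.0, -0.0, 100.7]
contact_force: [0.9, 0.7, -3.6]
width: 0.195
grip_force: 58.7
clock: 6.58
position: [0.5256, -0.0006, 0.2308]
tcp_rot: [-179.9, -0.0, 100.7]
contact_force: [0.2, 0.5, -4.7]
width: 0.201
grip_force: 58.7
((0.5294590592384338, 0.017721083015203476), (0.096485435962677, 0.07895802706480026), 72.59553527832031) [0.25691742 0.29144261 0.32669495]
```

View pics/l.png

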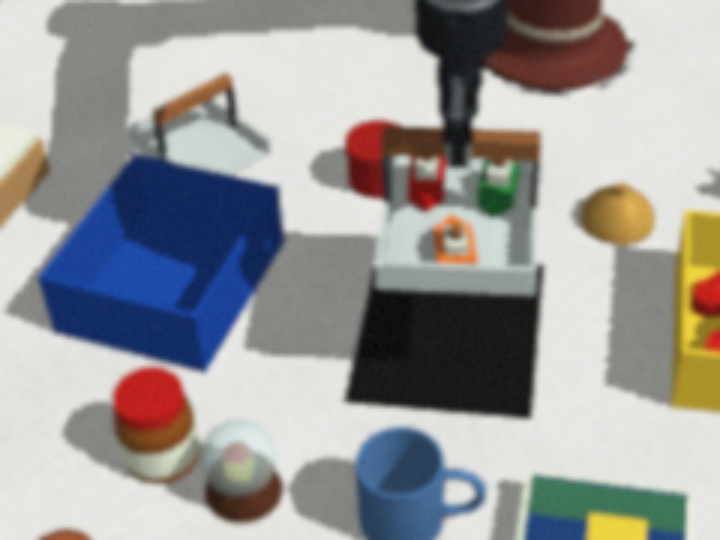

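Lifted level, all three boats aboard. I'll carry it smoothly to the bin.

```bash
python3 -m handwheel '1 0.2 -0.6 0 0 0 -0.3;1 0.4 -1.2 0 0 0 -0.6;1 0.6 -1.8 0 0 0 -0.85;1 0.8 -2.4 0 0 0 -1.15;1 0.9 -2.8 0 0 0 -1.35'
python3 -m handwheel '1 0.9 -2.8 0 0 0 -1.35;1 0.9 -2.8 0 0 0 -1.35;1 0.9 -2.8 0 0 0 -1.35;1 0.9 -2.8 0 0 0 -1.35;1 0.9 -2.8 0 0 0 -1.35'
python3 -m handwheel '1 0.9 -2.8 0 0 0 -1.35;1 0.8 -2.4 0 0 0 -1.15;1 0.6 -1.8 0 0 0 -0.85;1 0.4 -1.2 0 0 0 -0.6;1 0.2 -0.6 0 0 0 -0.3'
python3 -m handwheel '1 0 0 0 0 0 0;1 0 0 0 0 0 0'
python3 - <<'E'
from h import *
for c in("top","scene"):
    im,d=robot.camera(c)
    for t in("tray","tray_lip","boat_red","boat_green","boat_orange"):
        print(c,t,[(round(r["score"],2),world(c,r["at"]).round(3)) for r in robot.landmark_of(t,c)][:3])
im1=im[100:240,90:290,::-1]
cv2.imwrite("pics/c.png",cv2.resize(im1,None,fx=3,fy=3))
E
```

```text
clock: 7.3
position: [0.5555, -0.0908, 0.2313]
tcp_rot: [180.0, 0.0, 96.3]
contact_force: [0.5, 0.0, -5.0]
width: 0.199
grip_force: 58.7
clock: 7.92
position: [0.5999, -0.2316, 0.2311]
tcp_rot: [-180.0, 0.1, 89.5]
contact_force: [-0.5, -0.0, -4.5]
width: 0.198
grip_force: 58.7
clock: 8.55
position: [0.6285, -0.3182, 0.2309]
tcp_rot: [-179.9, 0.0, 85.3]
contact_force: [-0.2, -0.1, -4.7]
width: 0.2
grip_force: 58.7
clock: 8.8
position: [0.6292, -0.3156, 0.2313]
tcp_rot: [-180.0, -0.1, 85.5]
contact_force: [0.3, 0.7, -3.3]
width: 0.203
grip_force: 58.7
top tray [(0.75, array([ 0.311, -0.36 , -0.003])), (0.73, array([0.225, 0.326, 0.001])), (0.56, array([ 0.627, -0.318,  0.154]))]
top tray_lip [(0.89, array([ 0.538, -0.309,  0.155])), (0.76, array([0.173, 0.281, 0.002]))]
top boat_red []
top boat_green [(0.84, array([ 0.594, -0.282,  0.159]))]
top boat_orange [(0.81, array([ 0.674, -0.32 ,  0.156]))]
scene tray [(0.91, array([ 0.629, -0.308,  0.155])), (0.58, array([0.223, 0.319, 0.   ])), (0.56, array([ 0.306, -0.362, -0.   ]))]
scene tray_lip [(0.95, array([0.165, 0.279, 0.   ])), (0.93, array([ 0.348, -0.305,  0.005])), (0.76, array([ 0.538, -0.301,  0.159]))]
scene boat_red [(0.68, array([ 0.589, -0.348,  0.159]))]
scene boat_green [(0.56, array([ 0.594, -0.273,  0.158]))]
scene boat_orange [(0.64, array([ 0.67 , -0.316,  0.161]))]
```

View pics/c.png

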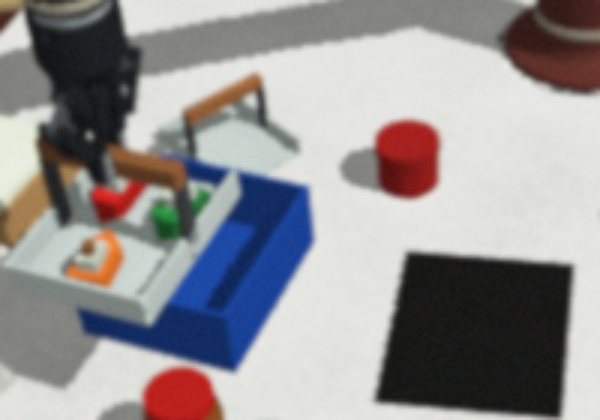

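All boats are aboard and the lip is over the bin. I'll tilt a little while lowering, then tip briskly about the lip.

```bash
python3 -m handwheel '1 0 0 -0.7 -0.15 -1.5 0;1 0 0 -1.4 -0.2 -2.5 0;1 0 0 -1.4 -0.2 -2.5 0;1 0 0 -1 -0.1 -1.5 0;1 0 0 -0.5 0 0 0'
python3 -m handwheel '1 -1.4 0.1 -0.1 -0.65 -8.3 0;1 -1.4 0.1 -0.2 -0.65 -8.3 0;1 -1.6 0.1 -0.2 -0.65 -8.3 0;1 0 0 0 0 0 0;1 0 0 0 0 0 0'
python3 -m handwheel '1 0 0 0 0 0 0;1 0 0 0 0 0 0;1 0 0 0 0 0 0'
python3 - <<'E'
from h import *
im,d=robot.camera("scene"); cv2.imwrite("pics/t.png",cv2.resize(im[100:240,90:290,::-1],None,fx=3,fy=3))
for c in("top","scene"):
    if c=="top": robot.camera(c)
    for t in("boat_red","boat_green","boat_orange"):
        print(c,t,[(round(r["score"],2),world(c,r["at"]).round(3)) for r in robot.landmark_of(t,c)][:3])
E
```

```text
clock: 10.02
position: [0.6279, -0.3168, 0.1807]
tcp_rot: [172.1, -0.0, 85.4]
contact_force: [-0.5, 0.1, -4.5]
width: 0.197
grip_force: 58.9
clock: 10.65
position: [0.5891, -0.3153, 0.1766]
tcp_rot: [147.8, -0.2, 85.4]
contact_force: [0.3, -0.5, -2.3]
width: 0.201
grip_force: 59.7
clock: 11.02
position: [0.5896, -0.3122, 0.1756]
tcp_rot: [147.9, -0.3, 85.7]
contact_force: [-0.0, -0.4, -3.0]
width: 0.2
grip_force: 59.7
top boat_red [(0.78, array([ 0.465, -0.36 ,  0.044]))]
top boat_green [(0.48, array([ 0.476, -0.275,  0.045]))]
top boat_orange [(0.73, array([ 0.513, -0.303,  0.007]))]
scene boat_red [(0.45, array([ 0.468, -0.359,  0.041])), (0.18, array([ 0.528, -0.305, -0.001]))]
scene boat_green [(0.47, array([ 0.478, -0.265,  0.041]))]
scene boat_orange [(0.6, array([ 0.58 , -0.308,  0.188])), (0.36, array([ 0.512, -0.296,  0.008]))]
```

View pics/t.png

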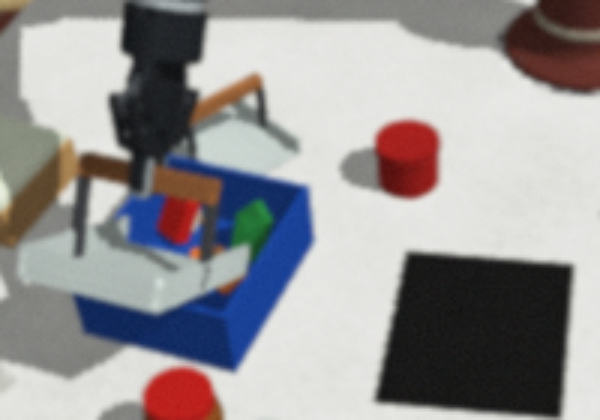

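All three boats are out and inside the bin: orange on the floor, red and green leaning against the near wall. I'll raise, level and go back.

```bash
python3 -m handwheel '1 0 0 1 0 0 0;1 0 0 2 0 0 0;1 0 0 2 0.63 8 0;1 0 0 2 0.63 8 0;1 0 0 1 0.63 8 0'
python3 -m handwheel '1 0 0 0 0.63 8 0;1 -0.3 1.5 0 0 0 0.6;1 -0.7 3 0 0 0 1.2;1 -0.7 3 0 0 0 1.2;1 -0.7 3 0 0 0 1.2'
python3 -m handwheel '1 -0.7 3 0 0 0 1.2;1 -0.7 3 0 0 0 1.2;1 -0.7 3 0 0 0 1.2;1 -0.7 3 0 0 0 1.2;1 -0.7 3 0 0 0 1.2'
python3 -m handwheel '1 -0.7 3 0 0 0 1.2;1 -0.2 1.4 0 0 0 0.6;1 0 0 0 0 0 0;1 0 0 0 0 0 0;1 0 0 0 0 0 0'
python3 - <<'E'
from h import *
im,d=robot.camera("top"); cv2.imwrite("pics/b.png",cv2.resize(im[125:245,205:425,::-1],None,fx=3.6,fy=3.6))
for t in("tray","tray_lip","boat_red","boat_green","boat_orange"):
    print(t,[(round(r["score"],2),world("top",r["at"]).round(3)) for r in robot.landmark_of(t,"top")][:3])
P=cloud("top",d,np.ones(d.shape,bool)); r=np.hypot(P[:,0]-.52,P[:,1]+.01)<.17
for lo,hi in((.145,.158),(.15,.2)):
    w=r&(P[:,2]>lo)&(P[:,2]<hi); print(cv2.minAreaRect(P[w,:2].astype(np.float32)),w.sum())
E
```

```text
clock: 12.05
position: [0.59, -0.3129, 0.258]
tcp_rot: [171.6, -0.2, 85.5]
contact_force: [0.7, -0.8, -3.4]
width: 0.2
grip_force: 59.7
clock: 12.68
position: [0.5639, -0.2063, 0.255]
tcp_rot: [179.5, -0.5, 89.7]
contact_force: [1.4, 0.4, -3.2]
width: 0.197
grip_force: 59.8
clock: 13.3
position: [0.5286, -0.0566, 0.2551]
tcp_rot: [179.5, -0.5, 95.7]
contact_force: [0.2, 0.7, -3.1]
width: 0.195
grip_force: 59.8
clock: 13.92
position: [0.5211, -0.0158, 0.2543]
tcp_rot: [179.6, -0.3, 97.3]
contact_force: [-0.2, -0.2, -2.1]
width: 0.198
grip_force: 59.7
tray [(0.98, array([0.225, 0.321, 0.001])), (0.6, array([ 0.309, -0.36 , -0.005]))]
tray_lip [(0.9, array([0.166, 0.278, 0.004])), (0.87, array([ 0.344, -0.308,  0.003]))]
boat_red [(0.75, array([ 0.463, -0.355,  0.044]))]
boat_green [(0.76, array([ 0.477, -0.271,  0.043]))]
boat_orange [(0.54, array([ 0.513, -0.297,  0.01 ])), (0.43, array([ 0.46 ,  0.298, -0.003]))]
((0.0, 0.0), (0.0, 0.0), 0.0) 0
((0.48229095339775085, -0.0704726055264473), (0.0900590643286705, 0.03146039694547653), 10.26006031036377) 296
```

View pics/b.png

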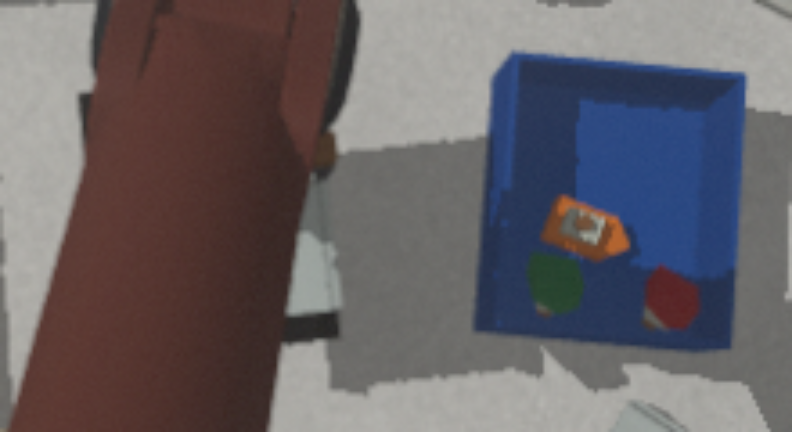

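The picture shows all three boats in the bin at (585,225), (555,285) and (670,300). The tray hangs over the mat, partly hidden by the arm. I'll lower it most of the way and check with the scene camera.

```bash
python3 -m handwheel '1 0 0.3 -2 0 0 0;1 0 0 -3.5 0 0 0;1 0 0 -3.5 0 0 0;1 0 0 -3 0 0 0;1 0 0 -1.5 0 0 0'
python3 -m handwheel '1 0 0 -1 0 0 0;1 0 0 -0.5 0 0 0;1 0 0 0 0 0 0;1 0 0 0 0 0 0'
python3 - <<'E'
from h import *
im,d=robot.camera("scene"); cv2.imwrite("pics/d.png",cv2.resize(im[140:260,190:310,::-1],None,fx=4,fy=4))
for t in("tray","tray_bar","tray_lip","mat"):
    print(t,[(round(r["score"],2),world("scene",r["at"]).round(3)) for r in robot.landmark_of(t,"scene")][:4])
s,im,P=wcloud(); print(s["position"],s["tcp_rot"])
r=(np.hypot(P[:,0]-.52,P[:,1]+.01)<.16)
for lo,hi in((.03,.06),(.11,.14)):
    w=r&(P[:,2]>lo)&(P[:,2]<hi); print(cv2.minAreaRect(P[w,:2].astype(np.float32)),w.sum(),P[w].min(0),P[w].max(0))
E
```

```text
clock: 14.85
position: [0.5204, -0.011, 0.1178]
tcp_rot: [179.8, -0.4, 97.4]
contact_force: [0.6, 0.4, -3.2]
width: 0.203
grip_force: 59.8
clock: 15.35
position: [0.5216, -0.0112, 0.105]
tcp_rot: [179.5, -0.4, 97.4]
contact_force: [-0.2, 0.5, -3.5]
width: 0.199
grip_force: 59.7
tray [(0.95, array([ 0.521, -0.005,  0.025])), (0.74, array([0.222, 0.32 , 0.002])), (0.55, array([ 0.303, -0.357,  0.001]))]
tray_bar [(0.84, array([0.221, 0.321, 0.073])), (0.73, array([ 0.515, -0.007,  0.117])), (0.66, array([ 0.305, -0.359,  0.072])), (0.49, array([ 0.745,  0.186, -0.001]))]
tray_lip [(0.63, array([0.166, 0.28 , 0.003])), (0.62, array([ 0.346, -0.302,  0.006])), (0.6, array([ 0.432, -0.015,  0.032])), (0.44, array([0.459, 0.295, 0.003]))]
mat []
[ 0.52113379 -0.01106662  0.10454075] [179.59820035  -0.38790324  97.4334401 ]
((0.5204506516456604, -0.0063813477754592896), (0.18072541058063507, 0.13580510020256042), 7.530086040496826) 15723 [ 0.42207255 -0.08174394  0.03000003] [0.61638857 0.07225406 0.0586337 ]
((0.5151559114456177, 0.008882731199264526), (0.043445102870464325, 0.10256405174732208), 19.462139129638672) 11418 [ 0.49786027 -0.04132989  0.11004977] [0.54191291 0.06123679 0.13999661]
```

View pics/d.png

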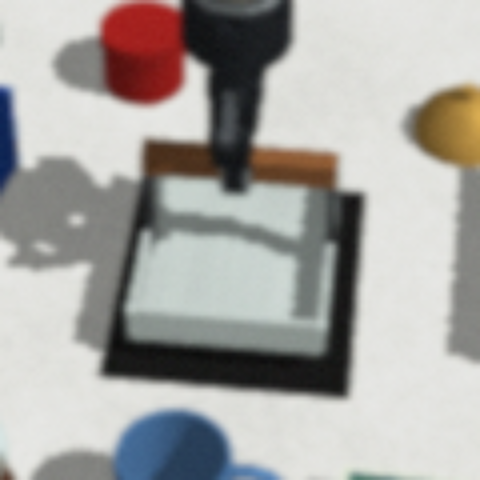

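The tray is square over the mat (yaw 7.5°) and 4–5 mm off in y. I'll correct that and set it down gently.

```bash
python3 -m handwheel '1 0 -0.4 -0.6 0 0 0;1 0 0 -0.6 0 0 0;1 0 0 -0.4 0 0 0;1 0 0 -0.3 0 0 0;1 0 0 0 0 0 0'
python3 -m handwheel '1 0 0 -0.2 0 0 0;1 0 0 -0.15 0 0 0;1 0 0 0 0 0 0;1 0 0 0 0 0 0'
```

```text
clock: 16.27
position: [0.5208, -0.015, 0.0849]
tcp_rot: [179.7, -0.4, 97.4]
contact_force: [-0.2, -0.4, -4.2]
width: 0.203
grip_force: 59.7
clock: 16.77
position: [0.5217, -0.0147, 0.0825]
tcp_rot: [179.5, -0.4, 97.4]
contact_force: [0.3, 1.4, 5.0]
width: 0.199
grip_force: 61.1
```

It is in contact: the vertical force reversed. I'll release and retreat.

```bash
python3 -m handwheel '1 0 0 -0.05 0 0 0;1 0 0 0 0 0 0;5 0 0 0 0 0 0;5 0 0 0 0 0 0;5 0 0 0 0 0 0'
python3 -m handwheel '5 0 0 0 0 0 0;5 0 0 1 0 0 0;5 0 0 3 0 0 0;5 0 0 4 0 0 0;5 0 0 4 0 0 0'
python3 -m handwheel '5 0 0 2 0 0 0;5 0 4 0 0 0 0;5 0 5 0 0 0 0;5 0 5 0 0 0 0;5 0 5 0 0 0 0'
python3 -m handwheel '5 0 4 0 0 0 0;5 0 2 0 0 0 0;5 0 0 0 0 0 0;5 0 0 0 0 0 0'
python3 - <<'E'
from h import *
im,d=robot.camera("top"); cv2.imwrite("pics/e.png",cv2.resize(im[85:245,165:425,::-1],None,fx=3,fy=3))
P=cloud("top",d,np.ones(d.shape,bool)); near=(abs(P[:,0]-.52)<.15)&(abs(P[:,1]+.01)<.13)
w=near&(P[:,2]>.022)&(P[:,2]<.042); print(cv2.minAreaRect(P[w,:2].astype(np.float32)))
w=near&(P[:,2]>.1)&(P[:,2]<.13); print(cv2.minAreaRect(P[w,:2].astype(np.float32)),np.percentile(P[w,2],[5,50,95]))
for t in("boat_red","boat_green","boat_orange"):
    print(t,[(round(r["score"],2),world("top",r["at"]).round(3)) for r in robot.landmark_of(t,"top")][:3])
E
```

```text
clock: 17.4
position: [0.5208, -0.0154, 0.0809]
tcp_rot: [179.7, -0.4, 97.4]
contact_force: [0.0, -0.1, -0.3]
width: 0.586
grip_force: 0.0
clock: 18.02
position: [0.5208, -0.0152, 0.203]
tcp_rot: [179.6, -0.4, 97.4]
contact_force: [-0.3, -0.5, 0.4]
width: 0.586
grip_force: 0.0
clock: 18.65
position: [0.5209, 0.1763, 0.2221]
tcp_rot: [179.6, -0.4, 97.4]
contact_force: [-0.0, -0.5, -0.4]
width: 0.586
grip_force: 0.0
clock: 19.15
position: [0.5215, 0.2321, 0.2215]
tcp_rot: [179.6, -0.3, 97.2]
contact_force: [-0.2, -0.7, -0.3]
width: 0.583
grip_force: 0.0
((0.5208388566970825, -0.013767033815383911), (0.17718690633773804, 0.14017820358276367), 7.368459224700928)
((0.5190867185592651, -0.01405227929353714), (0.018659252673387527, 0.13959258794784546), 7.479103088378906) [0.10489221 0.1090487  0.11218093]
boat_red [(0.81, array([ 0.466, -0.36 ,  0.043])), (0.48, array([ 0.735, -0.236,  0.001])), (0.39, array([ 0.521, -0.018,  0.101]))]
boat_green [(0.72, array([ 0.475, -0.273,  0.044]))]
boat_orange [(0.74, array([ 0.514, -0.299,  0.005]))]
```

View pics/e.png

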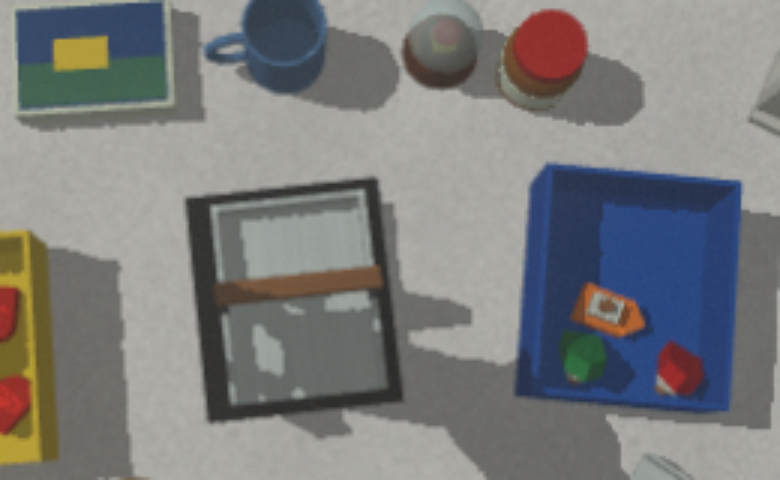

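The tray lies square on its mat, within 3 mm of centre. All three boats are in the blue bin and the bystanders have not moved.

```bash
python3 -c "
from plant import robot
print(robot.finish_job())"
```

```text
the job is handed in; nothing more can be done
None
```

The job is handed in: the final camera check showed all three boats at rest in the blue bin and the empty tray square on its mat about 3 mm off centre, finished at about 19 s; no verdict was returned.

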